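# Slide a block along the fence to the scribed line

## Robot

A 7-joint arm with a two-finger parallel gripper is mounted at the origin on a cart in front of the work surface, level with it; the furniture and walls round the work are solid. World frame = base frame: x ahead of the robot, y to its left, z up, the work surface at z = 0. Lengths are in m, angles in rad, forces in N, time in s.
With the tool pointing down it reaches from about 0.425 to 0.8 m from the base axis. Payload 8.3 kg.
Tool frame: the origin (TCP) lies at the very end of the fingers, on their centre line; the grasp point (between the pads) lies 19 mm behind it; z points along the fingers, y is the line along which they close (so a half turn about z gives the same grasp; the last joint's range is limited). The gripper opens to 85 mm and grips with 20 to 120 N. Pads are 22 mm wide; open, the fingers measure 114 mm over their backs; the gripper's body (76 mm by 85 mm) begins 54 mm behind the grasp point. The pads swing forward as they close: fully open they stand 13 mm farther back than shut.
Start: joints at [1.274, 0.383, 0.016, 1.37, -0.006, 1.388, -0.046], TCP at [0.145, -0.608, 0.231] pointing down, gripper open.
Joint ranges: [-2.95, 2.95], [-0.25, 2.06], [-1.52, 1.56], [0.18, 2.33], [-1.44, 4.58], [0.02, 2.06], [-3.01, 3.01]. Speed limits (rad/s): [2.39, 2.39, 3.01, 3.01, 3.14, 3.14, 3.14].

## Interface

Orientations are given as a rotation vector (axis times angle).
In Python, from cell import r gives the robot as it stands. Calls block until the motion is done:
- r.move_pose(position, orientation): joint-space move of the TCP to a pose.
- r.line_to(position, attitude=None, max_speed=0.15, guard=None): straight line of the TCP; attitude=None keeps the orientation; max_speed is the mean speed in m/s. With guard (N) it stops when the force on the tool has changed by that much, and returns True; else False.
- r.set_joints(angles): joint-space move.
- r.command_gripper(opening, newtons=None): opening from 0.0 (shut) to 1.0 (fully open); newtons is the grip in N (None keeps the last); returns when the fingers have stopped.
- r.wait(seconds).
- r.solve_ik(position, orientation): joint angles nearest the present ones, or None.
- r.get_state(): the state.
- r.camera(name): name is "side" or "top"; returns (picture, depth): 400x640x3 uint8, blue, green, red; 400x640 float32, m along the optical axis (not along the pixel's ray), 0 where there is no reading.
- r.camera_info(name): a dict with "mtx" (3x3 intrinsics, pixels), "D" ([k1, k2, p1, p2, k3] as OpenCV has them; the pictures are not rectified), "cam_to_world" (4x4, takes a point from camera to world coordinates). Camera axes: x right, y up, looking along -z (the intrinsics and any distortion apply to the point x, -y, -z); pixel columns grow to the right and rows downward; lengths in m; the calibration is good to about 2 mm. A picture is of the moment at which its call begins. camera_info takes no time and is no camera call.
A pose or a line that the arm cannot do raises r.MotionError and nothing moves.
- r.job_done(): hands the job in; it is judged then, once.
The state is a dict: "time": time; "q": joint angles; "qvel": joint speeds; "effort": joint torques, N m; "ee_pos": TCP position; "ee_rot": TCP orientation; "force": force on the tool from outside, world axes, zero at the start; "moment": the same for the moment, N m; "grip_width": opening from 0.0 (shut) to 1.0 (fully open); "gripper_force": force on a finger pad.
Only numpy, scipy, OpenCV 4.12 (cv2) and the standard library are available. Lean on these libraries where they do the work, as an engineer would, in place of code of your own. Each camera call takes 0.05 s, during which the arm holds its last target. There are 200 camera calls.

## Task

Set up the wooden block for drilling: on the plywood board, bring it straight across and press it lightly flush against the aluminium fence, well short of the scribed line; then slide it along the fence towards the line, keeping it pressed against the fence all the way (about 5 to 10 N, never as much as 16 N) and down on the board, and stop when its leading end face meets the line. Do not push it past the line, and do not lift it or bring it in from the side over the last stretch. Let go, leave the block there, and leave the scriber, tape measure, tape roll and spanner where they lie.

Things in the scene. Friction and masses are not known exactly. Their poses are not given: they have to be found in the camera images.
- board: fixed plywood board, 220 mm (x) by 380 mm (y) by 15 mm thick, lying on the bench. Origin at the centre of its underside; z up, x towards the side with the aluminium fence, y along the fence. The block is to travel along +y of the board, towards the line
- fence_mid (a point): fixed point on the board's top, 75 mm in +x from its centre. The fence, a rigid strip 34 mm wide (x), 370 long (y), 14 high (top 29 mm above the bench), parallel to the board's y, is clamped through slots: its face towards the block stands up to 7 mm either side of this point along x, different each time, not measured: to be felt
- line (a point): middle of the scribed line, above the board's origin, on the board's top (15 mm above the bench); axes as the board's. The line is black, 2 mm wide, and runs along x across the board and over the fence, 90 mm to the +y side of the board's centre. With the block's leading end at the line, the block's origin is at y = -44 mm, z = 0 in this frame
- block: loose plain wooden block, 62 mm (x) by 88 mm (y) by 40 mm high, 0.12 to 0.23 kg; it starts on the board away from the fence, its leading end 115 to 165 mm short of the line, up to 0.35 rad askew. Origin at the centre of its underside, z up. Its upper 26 mm stand clear of the fence, it can be gripped across its 62 mm width above the fence, or pushed from the free side and the rear end
- scriber: steel scribing punch, 112 mm long and 12 mm thick, lying on the board by the near (-x) edge, its tip near or across the far end of the line from the fence; origin at its underside, bystander
- measure: tape measure, 67 x 80 x 32 mm, on the bench to the left of the board; origin at the centre of its underside, bystander
- tape_roll: roll of electrical tape, 68 mm across and 19 mm high, on the bench to the right of the board; origin at the centre of its underside, bystander
- spanner: steel spanner, 160 mm long, 29 mm wide, 6 mm thick, on the bench right of the board and farther off; origin at the centre of its underside, bystander
Things that resemble listed ones, but are neither listed nor needed, are in the scene too. There is more than one size of the block; the job needs the middle-sized.

How it is judged:
On the way, in this order (a step that is already met when the one before it is completed fails the run):
1. the block is pressed flush against the fence with more than 3 N, its leading end still 55 mm or more short of the line (contact force between block and fence_c0 above 3 N and y of block in the frame of line below -0.099 m and angle between the y axis of block and the y axis of board, either way round below 0.03 rad), for 0.3 s.
2. on the way, with its leading end 10 to 45 mm short of the line, the block is pressed against the fence with more than 3 N for a second (contact force between block and fence_c0 above 3 N and y of block in the frame of line between -0.089 and -0.054 m), for 1 s.
At the end, for the whole second after the job is handed in: the block lies flat and still on the board, flush with the fence (gap under 2.5 mm, within 0.03 rad), its leading end face within 2.5 mm of the middle of the scribed line (y of block in the frame of line between -0.0465 and -0.0415 m and x of fence_c0 in the frame of block below 0.0505 m and angle between the y axis of block and the y axis of board, either way round below 0.03 rad and z of block in the frame of line below 0.003 m and angle between block's own z axis and vertical below 0.05 rad and linear speed of block below 0.01 m/s); the robot touches nothing.
It fails at once if the block is pressed against the fence with 16 N or more (contact force between block and fence_c0 above 16 N).
It fails at once if the block's leading end goes more than 4 mm past the middle of the line (y of block in the frame of line above -0.04 m).
It fails at once if within the last 45 mm before the line the block is more than 5 mm off the fence or lifted more than 6 mm (y of block in the frame of line above -0.089 m and (x of fence_c0 in the frame of block above 0.053 m or z of block in the frame of line above 0.006 m)).
It fails at once if the scriber, tape measure, tape roll or spanner is moved by more than 15 mm (distance of any of scriber, measure, tape_roll, spanner from where it was at the start of the episode above 0.015 m).
It also fails if it takes over 72 s, if anything falls off the work surface, if the arm or the gripper's body presses on something with over 40 N, if the wrist force passes 120 N, or if a joint passes its speed limit or range.

## Working session

There is one attempt and no reset: what is moved stays moved. The work goes in short steps, each a Python script; the robot and the scene stay as the last script left them, time stands still between calls to the robot, and variables do not carry over. Pictures are saved under pics/ and viewed, at most 10 in all, crops included, and the job is handed in when it is done.

```bash
ls; mkdir -p pics; python3 - <<'E'
from cell import r
import cv2,numpy as np
for n in("top","side"):
    p,d=r.camera(n); cv2.imwrite(f"pics/{n}0.png",p); np.save(f"pics/{n}0.npy",d)
    i=r.camera_info(n); print(n,np.round(i["mtx"],1).tolist(),i["D"],np.round(i["cam_to_world"],3).tolist())
s=r.get_state(); print(s)
E
```

```text
pics
top [[497.8, 0.0, 322.6], [0.0, 497.8, 194.1], [0.0, 0.0, 1.0]] [0.04681651 0.         0.         0.         0.        ] [[-0.008, 0.987, -0.163, 0.276], [-1.0, -0.009, -0.007, 0.029], [-0.008, 0.163, 0.987, 1.633], [0.0, 0.0, 0.0, 1.0]]
side [[453.5, 0.0, 325.3], [0.0, 453.5, 206.4], [0.0, 0.0, 1.0]] [-0.10036228  0.          0.          0.          0.        ] [[0.999, -0.038, 0.011, 0.545], [0.034, 0.672, -0.74, -1.016], [0.021, 0.74, 0.673, 0.995], [0.0, 0.0, 0.0, 1.0]]
{'time': 0.1, 'q': array([ 1.27410161,  0.38418976,  0.01638155,  1.37106244, -0.00631931,
        1.38816731, -0.04647943]), 'qvel': array([ 8.30280046e-04, -5.63047317e-04, -2.38592105e-03, -4.04985798e-03,
        8.81503307e-05,  4.76293702e-04, -1.46478130e-04]), 'effort': array([ 2.86722643e-03, -6.29126787e+01,  8.47284067e-01, -3.72758460e+01,
        1.66947831e-02,  1.03395770e-02,  2.56602624e-05]), 'ee_pos': array([ 0.1447299 , -0.6075498 ,  0.23035059]), 'ee_rot': array([-3.11838574e+00, -3.66318113e-01,  3.41532539e-04]), 'force': array([-0.40573348,  0.16504132,  0.23572958]), 'moment': array([ 0.00332837,  0.02910687, -0.04117505]), 'gripper_force': 0.0, 'grip_width': 1.0031381451544101}
```

View pics/top0.png

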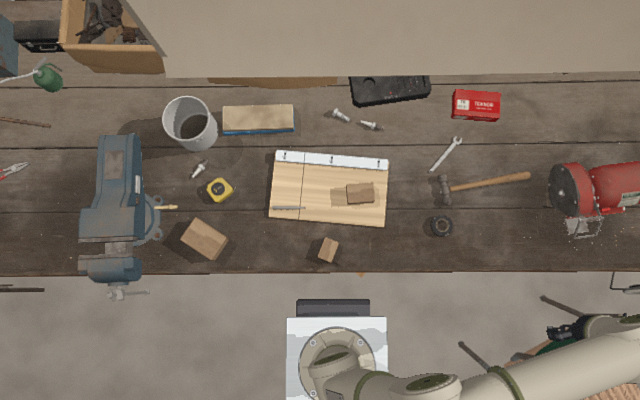

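View pics/side0.png

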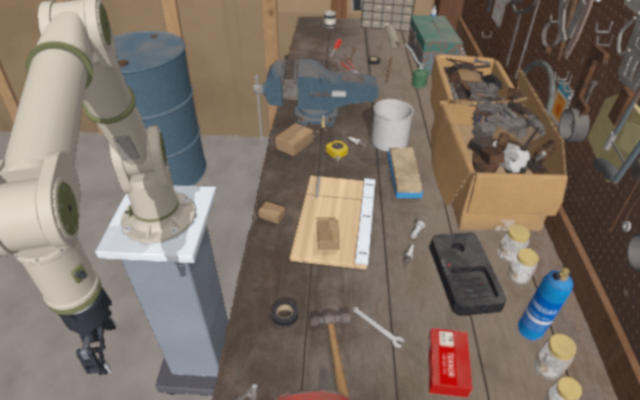

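Candidate blocks in the top view are the large one at (204,239) on the bench, the small one at (328,249) on the bench, and the one at (360,194) on the board. The line is at column ~303, the fence runs along the row 152–168 strip, and the scriber is at (289,208). I choose the one on the board and check it in a crop.

```bash
cat > h.py <<'E'
import cv2,numpy as np
from cell import r
def ray(n,px):
    i=r.camera_info(n); u=cv2.undistortPoints(np.float64(px).reshape(-1,1,2),np.array(i["mtx"]),np.array(i["D"])).reshape(-1,2)
    T=np.array(i["cam_to_world"]); d=np.c_[u[:,0],-u[:,1],-np.ones(len(u))]@T[:3,:3].T
    return T[:3,3],d
def on(n,px,z):
    o,d=ray(n,px); return o+d*((z-o[2])/d[:,2])[:,None]
def tri(pt,ps):
    A=np.zeros((3,3));b=np.zeros(3)
    for n,p in(("top",pt),("side",ps)):
        o,d=ray(n,[p]); d=d[0]/np.linalg.norm(d[0]); M=np.eye(3)-np.outer(d,d); A+=M;b+=M@o
    return np.linalg.solve(A,b)
E
python3 - <<'E'
import cv2,numpy as np
t=cv2.imread("pics/top0.png");s=cv2.imread("pics/side0.png")
a=cv2.resize(t[140:240,260:400],None,fx=5.6,fy=5.6,interpolation=cv2.INTER_CUBIC)
cv2.imwrite("pics/ct.png",a)
b=cv2.resize(s[165:280,285:385],None,fx=5,fy=5,interpolation=cv2.INTER_CUBIC)
cv2.imwrite("pics/cs.png",b)
E
```

```text
(no output)
```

View pics/ct.png

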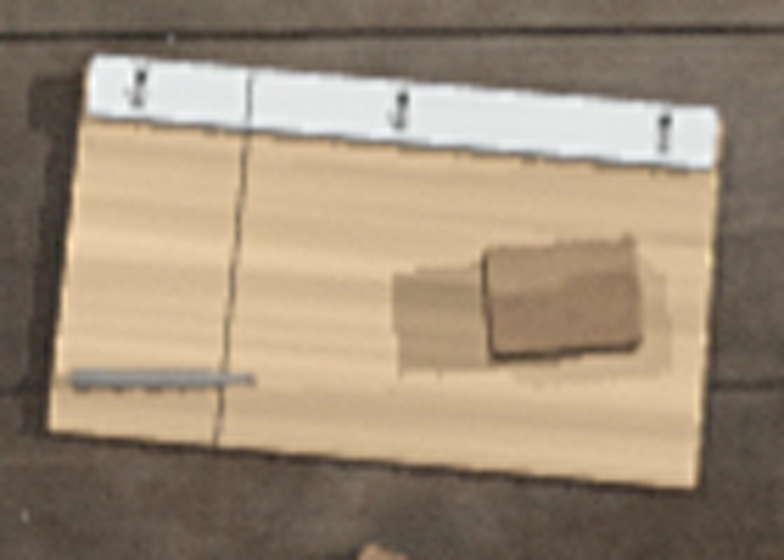

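View pics/cs.png

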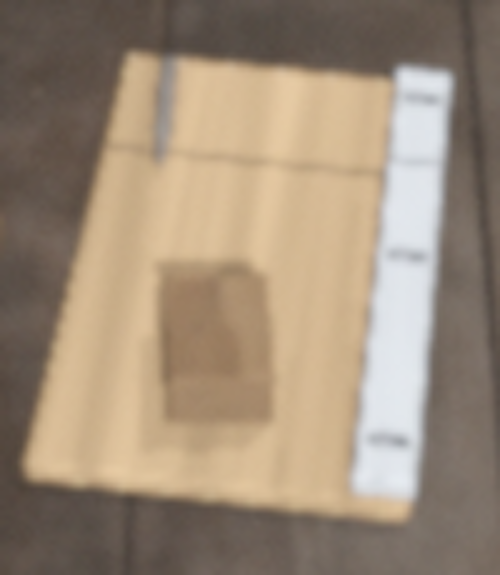

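The crop shows the block as a plain wooden block, about 150×105 px at 5.6×. It sits on the board between the two other sizes, so it is the middle one. Its top-face corners in the crop are about (485,248), (632,236), (641,345) and (493,355). The line runs from (245,130) to (217,445), and the scriber tip at (255,379) crosses it. Next I measure.

```bash
cat > m.py <<'E'
from h import *
def top(c): return (np.float64(c)+.5)/5.6-.5+[260,140]
def side(c): return (np.float64(c)+.5)/5-.5+[285,165]
def dark(img,pts,ax,w):   # subpixel dark-line centroid near polyline of pixels
    g=cv2.cvtColor(img,cv2.COLOR_BGR2GRAY).astype(float); out=[]
    (x0,y0),(x1,y1)=pts
    rng=range(int(np.ceil(y0)),int(y1)) if ax==0 else range(int(np.ceil(x0)),int(x1))
    for k in rng:
        c=x0+(k-y0)*(x1-x0)/(y1-y0) if ax==0 else y0+(k-x0)*(y1-y0)/(x1-x0)
        i=np.arange(int(round(c))-w,int(round(c))+w+1); v=g[k,i] if ax==0 else g[i,k]
        wt=np.clip(np.median(v)-v-8,0,None)
        if wt.sum()>8: q=(wt*i).sum()/wt.sum(); out.append((q,k) if ax==0 else (k,q))
    return np.array(out)
if __name__=="__main__":
    t=cv2.imread("pics/top0.png");s=cv2.imread("pics/side0.png")
    lt=dark(t,top([(242,140),(224,360)]),0,3); ls=dark(s,side([(172,154),(375,171)]),1,3)
    for n,l in(("top",lt),("side",ls)):
        W=on(n,l,.015); f=np.polyfit(W[:,0],W[:,1],1); print(n,len(W),"line slope",f[0],"y at x=.5",np.polyval(f,.5),"res",np.std(W[:,1]-np.polyval(f,W[:,0])))
    print("board near corners",on("top",top([(48,432),(697,488)]),.015)[:,:2].round(4).tolist())
    print("side corners",on("side",side([(128,52),(22,476),(410,520)]),.015)[:,:2].round(4).tolist())
    print("tri near-left corner",tri(top((48,432)),side((128,52))),"near-right",tri(top((697,488)),side((22,476))))
    print("tri fence corners",tri(top((90,55)),side((453,70))),tri(top((717,168)),side((352,493))))
    print("fence face top",on("top",top([(82,120),(717,170)]),.029)[:,:2].round(4).tolist(),"side",on("side",side([(396,68),(352,493)]),.029)[:,:2].round(4).tolist())
    bt=top([(485,248),(632,236),(641,345),(493,355)]); bs=side([(158,262),(252,262),(272,373),(165,373)])
    print("blk top",on("top",bt,.055)[:,:2].round(4).tolist()); print("tri rear corners",tri(bt[1],bs[2]),tri(bt[2],bs[3]), "front",tri(bt[0],bs[1]),tri(bt[3],bs[0]))
E
python3 m.py
```

```text
top 38 line slope -0.0989215816467343 y at x=.5 0.11620483092901987 res 0.0004381738217945564
side 15 line slope -0.10482760825755766 y at x=.5 0.11703025455534327 res 0.0005939673092371171
board near corners [[0.4695, 0.2181], [0.4335, -0.1596]]
side corners [[0.4704, 0.2209], [0.433, -0.1696], [0.653, -0.1908]]
tri near-left corner [0.46989166 0.21797306 0.0170999 ] near-right [ 0.43316392 -0.16096136  0.00536501]
tri fence corners [0.69252854 0.19367853 0.03131906] [ 0.62124765 -0.17620921  0.01964571]
fence face top [[0.6527, 0.1982], [0.619, -0.1749]] side [[0.6549, 0.1968], [0.6196, -0.1846]]
blk top [[0.569, -0.0371], [0.5752, -0.1217], [0.5117, -0.1253], [0.5067, -0.0407]]
tri rear corners [ 0.57376392 -0.12155939  0.05770391] [ 0.511679   -0.12501946  0.05750341] front [ 0.56332298 -0.03720455  0.06503689] [ 0.50458126 -0.04041986  0.06416204]
```

```bash
python3 - <<'E'
from m import *
for n,f,c in(("top",top,[(138,90),(400,108),(665,130),(320,100),(550,118),(560,300),(550,420)]),("side",side,[(422,97),(406,255),(388,438),(395,330),(215,320),(320,300)])):
    d=np.load(f"pics/{n}0.npy"); i=r.camera_info(n);T=np.array(i["cam_to_world"])
    for q in c:
        p=f(q);u,v=np.round(p).astype(int); hs=[]
        for dv in range(-2,3):
            row=[]
            for du in range(-2,3):
                o,dr=ray(n,[(u+du,v+dv)]); w=o+dr[0]*d[v+dv,u+du]; row.append(round(w[2]*1000))
            hs.append(row)
        print(n,q,hs)
E
```

```text
top (138, 90) [[27, 29, 30, 24, 37], [32, 19, 33, 28, 29], [26, 28, 23, 33, 30], [25, 33, 32, 29, 27], [28, 32, 38, 31, 29]]
top (400, 108) [[25, 26, 26, 27, 26], [30, 28, 22, 23, 33], [27, 31, 27, 30, 30], [28, 22, 29, 31, 29], [33, 27, 30, 31, 30]]
top (665, 130) [[24, 23, 26, 31, 34], [25, 29, 33, 28, 28], [33, 34, 25, 27, 24], [31, 26, 25, 32, 30], [25, 30, 30, 35, 24]]
top (320, 100) [[27, 26, 32, 27, 31], [30, 30, 28, 30, 21], [21, 31, 31, 29, 27], [31, 24, 22, 24, 29], [28, 21, 27, 28, 24]]
top (550, 118) [[38, 37, 26, 30, 28], [33, 37, 27, 29, 36], [30, 28, 32, 31, 31], [23, 27, 25, 27, 28], [22, 24, 33, 28, 27]]
top (560, 300) [[57, 58, 61, 58, 61], [54, 55, 59, 57, 53], [49, 53, 63, 49, 50], [54, 54, 56, 52, 47], [56, 49, 51, 51, 52]]
top (550, 420) [[16, 11, 17, 16, 12], [14, 1633, 17, 14, 17], [11, 19, 12, 13, 20], [17, 18, 18, 7, 17], [14, 17, 15, 17, 20]]
side (422, 97) [[29, 28, 30, 30, 25], [28, 29, 33, 30, 30], [30, 29, 30, 31, 30], [31, 31, 29, 28, 28], [31, 28, 28, 32, 30]]
side (406, 255) [[32, 31, 23, 28, 28], [33, 30, 28, 33, 27], [30, 31, 32, 30, 26], [30, 31, 28, 29, 30], [29, 29, 31, 31, 28]]
side (388, 438) [[31, 29, 32, 29, 27], [31, 33, 31, 27, 27], [33, 33, 31, 31, 31], [35, 33, 33, 31, 29], [27, 31, 30, 29, 28]]
side (395, 330) [[29, 32, 28, 26, 32], [27, 29, 29, 32, 31], [29, 31, 28, 30, 27], [28, 26, 26, 32, 31], [28, 30, 27, 26, 30]]
side (215, 320) [[55, 56, 55, 58, 52], [54, 55, 56, 55, 57], [53, 56, 55, 56, 58], [54, 55, 54, 55, 56], [59, 58, 55, 55, 56]]
side (320, 300) [[17, 16, 17, 16, 16], [15, 19, 18, 14, 18], [19, 15, 14, 15, 15], [11, 15, 12, 18, 19], [15, 13, 16, 12, 15]]
```

Depth confirms the board at 15 mm, the fence at 29 mm with flat screws, and the block top at 55 mm. Next I approach and grip.

```bash
cat >> h.py <<'E'
from scipy.spatial.transform import Rotation as Ro
def rv(a,s):  # tool down, closing axis along world angle a (s=+-1)
    z=np.array([0,0,-1.]); y=s*np.array([np.cos(a),np.sin(a),0]); return Ro.from_matrix(np.c_[np.cross(y,z),y,z]).as_rotvec()
E
python3 - <<'E'
from h import *
c=[0.5407,-0.0812]
best=None
for s in(1,-1):
    q=r.solve_ik([*c,.15],rv(.066,s)); print(s,None if q is None else np.round(q,2))
    if q is not None and (best is None or abs(q[6])<best[0]): best=(abs(q[6]),s)
s=best[1]; print("s",s)
r.move_pose([*c,.15],rv(.066,s))
r.line_to([*c,.036],max_speed=.12)
st=r.get_state();print(st["time"],st["ee_pos"],st["force"])
r.command_gripper(0.0,30)
st=r.get_state();print(st["time"],st["ee_pos"],st["force"],st["grip_width"],st["gripper_force"])
for n in("top","side"):
    p,d=r.camera(n); cv2.imwrite(f"pics/{n}1.png",p)
t=cv2.imread("pics/side1.png"); cv2.imwrite("pics/cs1.png",cv2.resize(t[165:280,285:385],None,fx=5,fy=5,interpolation=cv2.INTER_CUBIC))
E
```

```text
1 [ 0.61  0.34 -0.64  1.68  0.21  1.19 -0.01]
-1 [-0.87  0.63  1.37  1.74 -0.64  1.31 -2.44]
s 1
3.5667 [ 0.54132768 -0.08117267  0.03676633] [ 0.37510625  0.21634195 -0.92205798]
3.9167 [ 0.54144199 -0.08127639  0.03696913] [-0.83596359 -0.39071977  6.36707348] 0.7187230073891168 33.17309081554413
```

View pics/cs1.png

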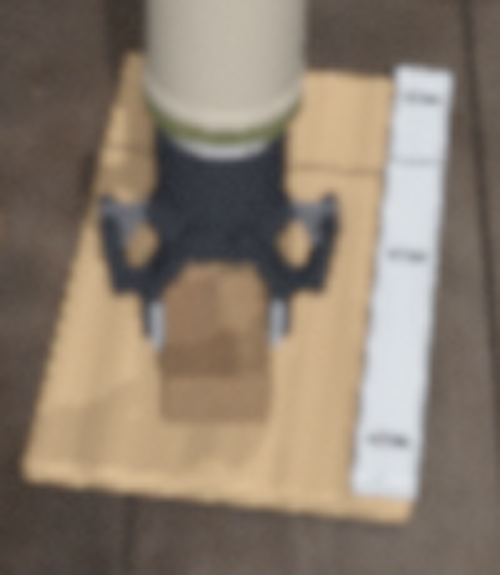

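The block is gripped squarely across its width, with the pads above fence height and the block on the board. Next I ease the down-force, turn it to the board's yaw, and press it across against the fence.

```bash
cat >> h.py <<'E'
YAW=-0.095
BX=np.array([np.cos(YAW),np.sin(YAW),0]); BY=np.array([-np.sin(YAW),np.cos(YAW),0])
def F(n=3):
    f=[]
    for _ in range(n): f.append(r.get_state()["force"]); r.wait(.02)
    f=np.mean(f,0); return np.array([f@BX,f@BY,f[2]])
E
python3 - <<'E'
from h import *
def say(l): s=r.get_state(); print(l,round(s["time"],2),s["ee_pos"].round(4),"F",F().round(2))
p=r.get_state()["ee_pos"].copy(); p[2]+=.0006
r.line_to(p); say("up")
r.line_to(p+.02*BX,rv(YAW,1),.08); say("turned")
q=p+.035*BX; r.line_to(q,max_speed=.05); say("near"); 
for k in range(12):
    q=q+.002*BX; g=r.line_to(q,max_speed=.02); f=F(); print(k,f.round(2),((r.get_state()["ee_pos"]-p)@BX).round(4),round(r.get_state()["time"],2))
    if f[0]<-5: break
E
```

```text
up 4.27 [ 0.5411 -0.0813  0.0373] F [-0.37 -0.23 -2.18]
turned 4.72 [ 0.5609 -0.083   0.0372] F [-0.61 -0.17 -2.36]
near 5.22 [ 0.5765 -0.0846  0.0375] F [ 0.52  0.2  -2.48]
0 [-0.33  0.29 -2.54] 0.037 5.57
1 [ 0.15  0.39 -1.79] 0.039 5.87
2 [-0.24 -0.28 -2.15] 0.0411 6.17
3 [-0.02 -0.09 -1.43] 0.043 6.47
4 [-0.09  0.05 -1.7 ] 0.0451 6.77
5 [ 0.03  0.03 -2.48] 0.047 7.07
6 [-0.53  0.14 -1.71] 0.049 7.37
7 [ 0.03 -0.17 -2.24] 0.051 7.67
8 [-0.38 -0.02 -1.91] 0.053 7.97
9 [ 0.04 -0.12 -2.15] 0.055 8.27
10 [ 0.69 -0.07 -1.58] 0.057 8.57
11 [-0.78  0.15 -2.26] 0.0588 8.87
```

```bash
python3 - <<'E'
from h import *
q=r.get_state()["ee_pos"].copy(); 
for k in range(4):
    q=q-[0,0,.0003]; r.line_to(q,max_speed=.02); f=F(); print("down",f.round(2),q[2].round(4))
    if f[2]>-.7: break
for k in range(30):
    q=q+.0005*BX; r.line_to(q,max_speed=.02); f=F(2); print(k,f.round(2),r.get_state()["ee_pos"].round(4),round(r.get_state()["time"],2))
    if f[0]<-4.5: break
print(r.get_state()["moment"].round(2)); r.wait(.4); print(F().round(2),q)
E
```

```text
down [-1.24  0.41 -2.38] 0.0371
down [-2.92  0.3   1.27] 0.0368
0 [-6.03  0.15  4.01] [ 0.6001 -0.0868  0.0371] 9.75
[ 0.14  1.14 -0.12]
[-5.59 -0.05  4.52] [ 0.60049901 -0.08685582  0.03683298]
```

```bash
cat >> h.py <<'E'
L=np.array([.565,.110,0])
def yl(): return (r.get_state()["ee_pos"]-L)@BY
def slide(q,y_to,step=.004,v=.03,tgt=-7.5,log=3):
    k=0
    while True:
        f=F(2); q=q+BX*np.clip((f[0]-tgt)/6000*.6,-.0006,.0004)
        q[2]+=np.clip((3.0-f[2])*-.00004,-.00008,.00008)
        y=(q-L)@BY; d=y_to-y
        if k%log==0 or d<1e-5: s=r.get_state(); print(round(s["time"],2),"y",round(y,4),"act",round(yl(),4),"F",f.round(2),"z",q[2].round(4))
        if d<1e-5 or f[0]<-12.5: return q
        q=q+BY*min(step,d); r.line_to(q,max_speed=v); k+=1
E
python3 - <<'E'
from h import *
q=np.array([0.60049901,-0.08685582,0.03683298])
for _ in range(3):
    q=q+BX*(F()[0]+7.5)/6000*.7; r.line_to(q,max_speed=.02); r.wait(.2); print(F().round(2))
r.wait(.4)
q=slide(q,-.085); q=slide(q,-.066,.002,.01); np.save("q.npy",q)
r.wait(.5); print(F().round(2),r.get_state()["time"],r.get_state()["grip_width"])
p,d=r.camera("top"); cv2.imwrite("pics/top2.png",p)
p2,d=r.camera("side"); cv2.imwrite("pics/side2.png",p2)
a=cv2.resize(p[140:240,260:400],None,fx=5.6,fy=5.6,interpolation=cv2.INTER_CUBIC)[:,:440]
b=cv2.resize(p2[165:265,310:380],None,fx=5,fy=5,interpolation=cv2.INTER_CUBIC)
c=np.zeros((560,800,3),np.uint8); c[:,:440]=a; c[:500,450:800]=b; cv2.imwrite("pics/c2.png",c)
E
```

```text
[-6.48  0.3   5.51]
[-7.05 -0.16  5.97]
[-7.05  0.43  5.53]
12.28 y -0.1926 act -0.1926 F [-7.64 -0.67  6.17] z 0.0369
13.23 y -0.1806 act -0.1831 F [-6.81 -5.07  5.38] z 0.0371
14.18 y -0.1686 act -0.1707 F [-7.05 -4.74  3.95] z 0.0373
15.13 y -0.1566 act -0.1587 F [-6.51 -4.2   4.04] z 0.0374
16.08 y -0.1446 act -0.1469 F [-7.5  -4.36  3.85] z 0.0375
17.03 y -0.1326 act -0.1346 F [-6.68 -3.92  3.53] z 0.0376
17.98 y -0.1206 act -0.1227 F [-7.45 -4.78  3.49] z 0.0377
18.93 y -0.1086 act -0.1105 F [-7.53 -4.02  2.67] z 0.0377
19.88 y -0.0966 act -0.0987 F [-7.01 -4.59  3.5 ] z 0.0377
20.82 y -0.085 act -0.087 F [-7.55 -4.97  3.39] z 0.0378
20.85 y -0.085 act -0.0871 F [-7.98 -4.62  3.75] z 0.0378
22.0 y -0.079 act -0.0814 F [-7.15 -5.81  2.65] z 0.0378
23.15 y -0.073 act -0.0754 F [-7.3  -4.92  3.16] z 0.0379
24.3 y -0.067 act -0.0693 F [-7.3  -5.23  3.08] z 0.0379
24.58 y -0.066 act -0.0685 F [-7.08 -6.17  2.61] z 0.0379
[-7.8  -5.52  2.89] 25.1333 0.7176735621439143
```

View pics/c2.png

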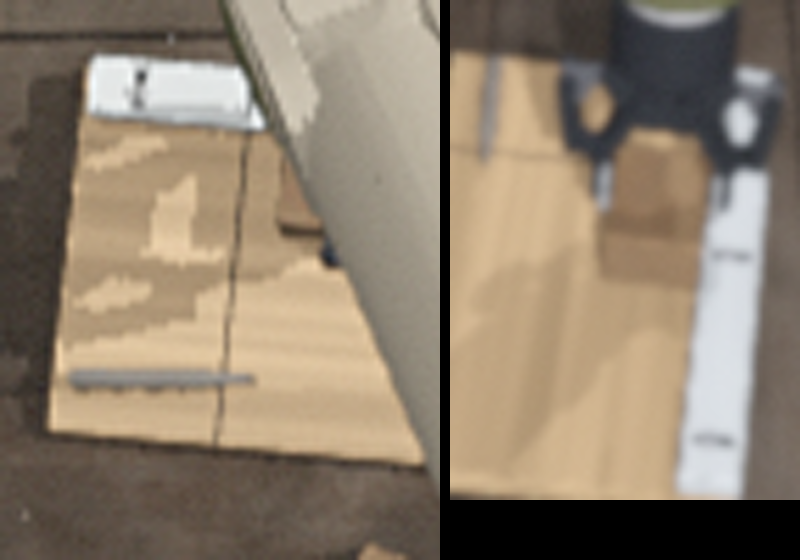

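The top view shows the block's leading top edge at crop x≈280–286, short of the line at ~240. The side view shows it flush at the fence, with its rear bottom edge at about (598,270)–(700,283). I compute the remaining distance from both.

```bash
python3 - <<'E'
from m import *
from h import *
t=cv2.imread("pics/top0.png");s=cv2.imread("pics/side0.png");t2=cv2.imread("pics/top2.png");s2=cv2.imread("pics/side2.png")
lt=on("top",dark(t,top([(242,140),(224,360)]),0,3),.015); ls=on("side",dark(s,side([(172,154),(375,171)]),1,3),.015)
fy=lambda W:(W-L)@BY
print("line",fy(lt).mean().round(4),fy(ls).mean().round(4))
# subpixel leading edge in top: light->brown steepest gradient, rows within block
g=cv2.cvtColor(t2,cv2.COLOR_BGR2GRAY).astype(float); E=[]
for v in range(166,181):
    c=top((285,0))[0]; i=np.arange(int(c)-3,int(c)+4); dg=np.clip(g[v,i[:-1]]-g[v,i[1:]],0,None)
    print(v,g[v,i[0]-2:i[-1]+2].astype(int))
sd=lambda c:(np.float64(c)-[450,0]+.5)/5-.5+[310,165]
E=on("top",top([(279,228),(282,190),(285,155)]),.055); print("lead edge top",fy(E).round(4))
for z,c in((.055,[(603,208),(707,220)]),(.015,[(598,270),(700,283)])):
    print("rear",z,fy(on("side",sd(c),z)).round(4), "lead=",(fy(on("side",sd(c),z))+.088).round(4))
print("tcp lead",yl()+.044)
E
```

```text
line -0.0003 0.0001
166 [152 154 154 154 138 114 102 128 145 142]
167 [151 154 153 153 153 125 105 109 143 142]
168 [151 152 147 152 152 119 114 104 133 138]
169 [150 150 149 151 151 113 125 102 115 135]
170 [150 148 150 150 147 110 127 111 106 132]
171 [156 154 150 153 154 119 129 119 108 128]
172 [152 153 153 155 156 123 128 129 109 110]
173 [156 157 154 156 154 130 130 130 119 106]
174 [154 152 151 157 154 132 127 131 124 106]
175 [153 153 154 153 144 130 129 129 131 112]
176 [156 154 156 156 134 131 131 133 132 123]
177 [153 153 153 153 136 134 133 133 133 131]
178 [150 151 149 151 132 136 141 140 140 141]
179 [150 147 150 149 114 116 125 131 135 134]
180 [149 148 150 150 120  75  77  87  98 106]
lead edge top [-0.0269 -0.0265 -0.0264]
rear 0.055 [-0.0874 -0.0886] lead= [ 0.0006 -0.0006]
rear 0.015 [-0.1011 -0.1032] lead= [-0.0131 -0.0152]
tcp lead -0.02444088778977209
```

```bash
python3 - <<'E'
from m import *
from h import *
s2=cv2.imread("pics/side2.png"); g=cv2.cvtColor(s2,cv2.COLOR_BGR2GRAY)
for u in(344,348,352,356): print(u,g[190:232,u].tolist())
fy=lambda W:(W-L)@BY
for v in(206,207,220,221,222,223,224): print(v,[ (z,fy(on("side",[(350,v)],z)).round(4)[0]) for z in(.015,.055)])
# leading edge in top at half level
t2=cv2.imread("pics/top2.png"); g=cv2.cvtColor(t2,cv2.COLOR_BGR2GRAY).astype(float); P=[]
for v in range(170,178):
    row=g[v,305:312]; k=np.where(row<142)[0][0]; P.append((305+k-1+(row[k-1]-142)/(row[k-1]-row[k]),v))
print(np.round(P,2).tolist(),fy(on("top",P,.055)).round(4))
E
```

```text
344 [57, 63, 75, 87, 106, 119, 122, 124, 124, 124, 124, 124, 124, 124, 123, 122, 119, 114, 110, 108, 110, 118, 129, 134, 135, 133, 134, 134, 134, 134, 138, 145, 157, 161, 162, 162, 163, 163, 163, 161, 161, 163]
348 [93, 134, 157, 150, 135, 127, 125, 125, 124, 126, 126, 124, 124, 123, 124, 125, 126, 123, 115, 111, 111, 113, 123, 135, 135, 132, 133, 133, 133, 133, 134, 142, 154, 161, 164, 165, 164, 164, 164, 164, 167, 173]
352 [84, 131, 166, 171, 156, 137, 125, 125, 124, 126, 126, 126, 127, 125, 124, 122, 118, 112, 109, 107, 107, 110, 118, 131, 135, 134, 133, 134, 134, 131, 132, 137, 146, 155, 158, 158, 158, 157, 158, 159, 163, 170]
356 [60, 79, 109, 132, 137, 135, 140, 141, 143, 142, 142, 142, 143, 144, 140, 137, 131, 125, 124, 122, 123, 123, 124, 130, 136, 135, 135, 136, 135, 135, 134, 134, 141, 153, 160, 160, 159, 159, 159, 159, 160, 161]
206 [(0.015, np.float64(-0.0375)), (0.055, np.float64(-0.0818))]
207 [(0.015, np.float64(-0.0423)), (0.055, np.float64(-0.0864))]
220 [(0.015, np.float64(-0.1023)), (0.055, np.float64(-0.144))]
221 [(0.015, np.float64(-0.1068)), (0.055, np.float64(-0.1482))]
222 [(0.015, np.float64(-0.1112)), (0.055, np.float64(-0.1525))]
223 [(0.015, np.float64(-0.1156)), (0.055, np.float64(-0.1567))]
224 [(0.015, np.float64(-0.12)), (0.055, np.float64(-0.161))]
[[309.14, 170.0], [309.34, 171.0], [309.42, 172.0], [309.5, 173.0], [309.55, 174.0], [309.14, 175.0], [308.64, 176.0], [308.65, 177.0]] [-0.0229 -0.0238 -0.0244 -0.0249 -0.0254 -0.0244 -0.0231 -0.0234]
```

Both views and the TCP agree on about 24 mm to go. I slide to the line on the measured TCP, relax the press, and release.

```bash
python3 - <<'E'
from h import *
q=np.load("q.npy")
q=slide(q,-.047,.002,.012)
while yl()<-.0445:
    y=(q-L)@BY; q=slide(q,y+min(.001,-.0443-yl()),.001,.01,log=9)
print("act",yl(),F().round(2))
np.save("q.npy",q)
p,d=r.camera("top"); cv2.imwrite("pics/top3.png",p)
a=cv2.resize(p[150:200,290:350],None,fx=10,fy=10,interpolation=cv2.INTER_CUBIC);cv2.imwrite("pics/c3.png",a)
E
```

```text
25.27 y -0.066 act -0.0685 F [-6.82 -5.48  2.89] z 0.0379
26.32 y -0.06 act -0.0625 F [-7.85 -6.06  2.48] z 0.0379
27.37 y -0.054 act -0.0563 F [-7.32 -5.34  3.18] z 0.0379
28.42 y -0.048 act -0.0504 F [-7.92 -5.66  3.  ] z 0.0379
28.7 y -0.047 act -0.0494 F [-6.96 -5.98  3.3 ] z 0.0379
28.73 y -0.047 act -0.0494 F [-7.47 -6.17  3.32] z 0.0379
29.02 y -0.046 act -0.0485 F [-7.62 -6.06  3.53] z 0.0379
29.05 y -0.046 act -0.0485 F [-7.4  -5.84  3.48] z 0.038
29.33 y -0.045 act -0.0474 F [-7.43 -6.33  3.38] z 0.038
29.37 y -0.045 act -0.0474 F [-7.6  -5.75  3.99] z 0.038
29.65 y -0.044 act -0.0462 F [-6.83 -4.88  2.3 ] z 0.038
29.68 y -0.044 act -0.0462 F [-6.5  -4.73  2.38] z 0.038
29.97 y -0.043 act -0.0457 F [-7.97 -6.92  4.05] z 0.038
30.0 y -0.043 act -0.0457 F [-8.31 -6.12  3.57] z 0.038
30.28 y -0.042 act -0.0443 F [-6.42 -5.51  1.76] z 0.038
act -0.0442977043568433 [-7.39 -5.6   2.61]
```

View pics/c3.png

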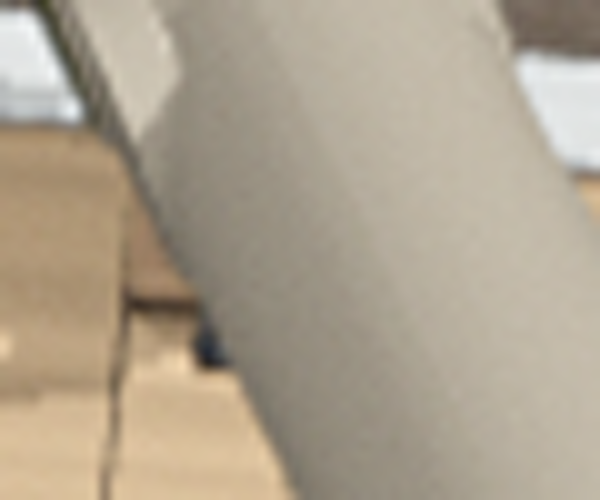

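```bash
python3 - <<'E'
from h import *
t=cv2.imread("pics/top3.png"); t0=cv2.imread("pics/top0.png"); t2=cv2.imread("pics/top2.png")
G=lambda t:cv2.cvtColor(t,cv2.COLOR_BGR2GRAY).astype(int)
for v in range(168,192): print(v,G(t)[v,297:312].tolist(),G(t0)[v,297:308].tolist())
print(t[176,298:312].tolist())
print("px of lead=0 edge at z.055, row~175:",[ (c,round(float(((on("top",[(c,175)],.055)[0]-L)@BY)),4)) for c in(301,302,303,304)], "line z.015",[(c,round(float(((on("top",[(c,175)],.015)[0]-L)@BY)),4)) for c in(301,302,303,304)])
E
```

```text
168 [144, 143, 142, 144, 145, 147, 111, 110, 136, 132, 126, 130, 137, 137, 139] [181, 182, 181, 182, 183, 181, 126, 177, 190, 190, 189]
169 [149, 147, 147, 147, 148, 147, 122, 106, 127, 128, 127, 132, 132, 135, 138] [186, 187, 185, 186, 186, 184, 126, 180, 187, 187, 186]
170 [152, 154, 150, 150, 150, 143, 130, 110, 108, 127, 123, 129, 131, 136, 136] [190, 189, 190, 189, 190, 190, 137, 183, 189, 187, 187]
171 [154, 155, 153, 154, 152, 133, 131, 124, 105, 122, 123, 123, 133, 133, 136] [192, 192, 192, 190, 194, 190, 130, 186, 192, 189, 189]
172 [155, 154, 151, 157, 155, 138, 135, 131, 112, 116, 120, 124, 129, 132, 134] [194, 194, 192, 193, 196, 193, 134, 189, 193, 193, 192]
173 [156, 155, 154, 155, 156, 137, 135, 132, 119, 102, 114, 119, 128, 130, 134] [194, 193, 193, 193, 194, 184, 138, 189, 195, 194, 192]
174 [154, 155, 154, 153, 155, 128, 133, 132, 123, 103, 111, 119, 124, 128, 133] [193, 194, 192, 193, 195, 168, 147, 189, 194, 193, 193]
175 [157, 156, 157, 156, 153, 125, 132, 131, 130, 118, 105, 113, 123, 128, 131] [195, 195, 195, 196, 196, 167, 162, 191, 192, 190, 191]
176 [153, 15
[... 1839 characters left out ...]
6, 183, 184, 185, 185]
190 [188, 186, 189, 185, 136, 184, 187, 184, 185, 181, 183, 185, 182, 183, 185] [186, 186, 188, 187, 136, 182, 188, 188, 186, 185, 185]
191 [187, 189, 189, 187, 127, 180, 188, 185, 186, 185, 185, 183, 183, 184, 184] [188, 188, 189, 188, 131, 181, 190, 187, 185, 186, 185]
[[118, 151, 175], [116, 151, 175], [121, 154, 178], [118, 152, 176], [86, 113, 136], [96, 125, 151], [98, 126, 155], [99, 126, 156], [91, 116, 142], [94, 111, 125], [99, 111, 115], [104, 117, 123], [112, 124, 130], [118, 130, 138]]
px of lead=0 edge at z.055, row~175: [(301, 0.0018), (302, -0.0014), (303, -0.0046), (304, -0.0078)] line z.015 [(301, 0.0046), (302, 0.0013), (303, -0.002), (304, -0.0053)]
```

The edge sits at column 301.5, where the block's leading end at the line would project (+0.2 mm). Next I relax the forces and release.

```bash
python3 - <<'E'
from h import *
q=np.load("q.npy")
for a,b in((0,.001),(0,.001),(.0004,0),(.0004,0)):
    q=q-BX*a-BY*b; r.line_to(q,max_speed=.01); print("act",round(yl(),4),F().round(2))
w=r.get_state()["grip_width"]
for k in(.02,.05,.1,.17):
    r.command_gripper(w+k); print(F().round(2),round(r.get_state()["grip_width"],3))
r.line_to(q+[0,0,.13],max_speed=.08)
r.move_pose([.35,-.45,.25],rv(YAW,1)); print(r.get_state()["time"])
p,_=r.camera("top"); cv2.imwrite("pics/top4.png",p)
a=cv2.resize(p[140:240,260:400],None,fx=5.6,fy=5.6,interpolation=cv2.INTER_CUBIC); cv2.imwrite("pics/c4.png",a)
G=cv2.cvtColor(p,cv2.COLOR_BGR2GRAY).astype(int)
for v in range(168,182,2): print(v,G[v,298:307].tolist())
E
```

```text
act -0.0444 [-7.36 -3.25  1.72]
act -0.0444 [-6.69 -0.84  0.95]
act -0.0444 [-6.05 -1.29 -0.21]
act -0.0444 [-5.46 -1.01 -2.59]
[-4.53 -1.93  0.34] 0.736
[-0.15  0.15  0.04] 0.769
[-0.26 -0.08  0.21] 0.814
[-0.21  0.48  0.28] 0.887
36.5417
168 [144, 144, 146, 146, 145, 121, 141, 148, 150]
170 [153, 152, 153, 152, 141, 128, 129, 123, 123]
172 [155, 155, 156, 157, 137, 132, 131, 128, 126]
174 [153, 154, 155, 154, 122, 132, 130, 132, 132]
176 [154, 156, 157, 159, 122, 129, 134, 136, 133]
178 [149, 149, 151, 152, 107, 125, 140, 140, 140]
180 [151, 152, 151, 154, 85, 61, 59, 66, 67]
```

View pics/c4.png

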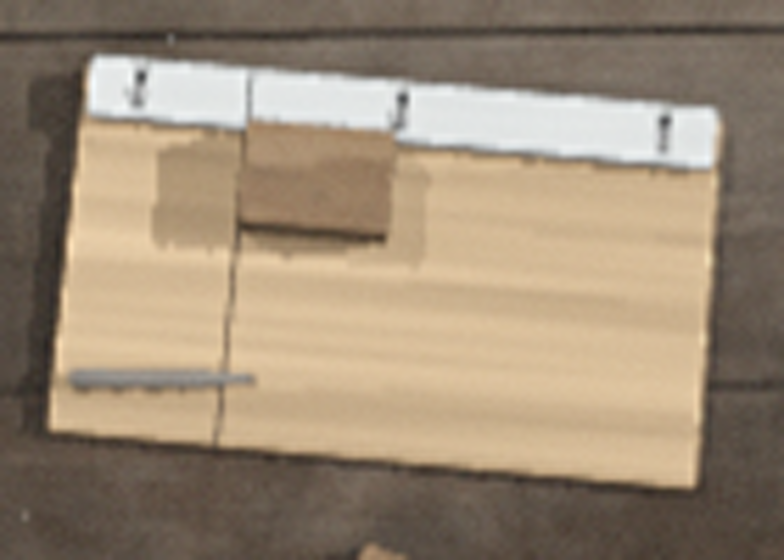

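The block is flush against the fence. Its leading end is at the line (crop x≈243), and the scriber has not moved. I hand the job in.

```bash
python3 -c "
from cell import r
r.wait(.3); print(r.job_done(), r.get_state()['time'])"
```

```text
the job is handed in; nothing more can be done
the job is handed in; nothing more can be done
```

The block lies released and flush against the fence with its leading end at the scribed line to within about 1 mm by camera, held at about 6–8 N tool force (12.5 N cut-off) throughout the slide; the scriber was seen unmoved, the tape measure, tape roll and spanner were not touched by plan but not re-checked, and the job was handed in after about 37 s of robot time, with no verdict returned.

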